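# Refit and lock the drip tray of a sandwich press

## Task

The flat drip tray of the sandwich press has dried: lift it out of the blue drying stand, set it down flat on the press's sill with its plain metal nose just in the tray mouth, and let go of it there. Then take it by its red end and slide it fully home against the stop, and finally slide the yellow-knobbed keeper all the way across behind it so that it cannot come out. Leave the mug, the jar and the pepper mill where they stand.

Things in the scene. Friction and masses are not known exactly. Their poses are not given: they have to be found in the camera images.
- tray: Flat rigid drip tray, 180 mm long (its x), 56 mm wide (y), 6 mm thick, about 0.14 kg, balanced at its middle. Origin: centre of its underside; z up. From x = -90 to -60 mm it is red plastic (same width and thickness), the rest aluminium with a grey inset; nose at x = +90 mm. It starts flat in the stand, its x along the stand's x, underside 4 mm above the bench.
- tray_red_end (a point): Centre of the tray's red end face: (-90, 0, 3) mm in the tray's frame.
- stand: Blue drying stand, fixed. Origin: centre of its underside. Base 204 x 120 mm (x, y), 4 mm thick; at each end a U-shaped cup round the tray: end walls at x = +-93 to +-99 mm, side walls at y = +-31 to +-37 mm from |x| = 51 to 94 mm, tops 16 mm above the bench. Between the cups (|x| under 51 mm) the tray's long sides are free for fingers; near its ends they are not.
- press: Closed sandwich press, steel and black, fixed. Origin: at bench level in the front face, in the middle of the tray mouth; x points into the press, z up; at yaw 0 the mouth faces the robot. Front face y = -150 to 150 mm, 60 mm high; behind x = 65 mm the lid rises to 104 mm. In front a flat sill, 4 mm high: full width out to x = -65 mm, y = -75 to 75 mm out to x = -140 mm.
- tray_mouth (a point): Centre of the mouth's floor in the front face: (0, 0, 4) mm in the press's frame, same axes. Mouth: y = -32 to +32 mm, 18 mm high, 150 mm deep to a fixed stop; its floor is level with the sill. White lines on the sill and on the press's top show its sides. Fingers beside the tray cannot pass the face.
- tray_home (a point): Where the tray's origin lies when fully home: (60, 0, 4) mm in the press's frame, same axes; the tray's x must point along this x, nose at the stop, so that only the red end (30 mm) juts out of the face.
- keeper (a joint): Slide of the keeper along the sill, in m. 0 = fully to the press's +y, grows as the keeper moves to the press's -y, 0.105 = hard stop, keeper right behind the red end. Starts between 0 and 0.02. About 1.5 N of friction; it stays where it is left. It can pass only if the tray is within 5 mm of fully home.
- keeper_knob (a point): Centre of the top of the keeper's yellow knob, 47 mm above the bench. Knob 20 mm (press x) by 24 mm (press y), 30 mm tall, on a black shoe 22 mm by 44 mm, 18 mm high over the bench. In the press's frame it is always at x = -46 mm, and at y = 110 mm minus the joint value.
- mug: Bystander: blue ceramic mug, 80 mm across, 95 mm high. Origin: centre of its underside.
- jar: Bystander: amber glass jar, 76 mm across, 130 mm high. Origin: centre of its underside.
- mill: Bystander: dark wooden pepper mill, 54 mm across, 120 mm high. Origin: centre of its underside.
Not all that is in view belongs to the job. Of the things like the tray, leave any that is green or pink; of the rest the larger one is meant.

How it is judged:
By the outcome, as a careful person would: the job done as asked, in the order asked, and still so for the second after the job is handed in, with the robot touching nothing.
It also fails if it takes over 58 s, if anything falls off the work surface, if the arm or the gripper's body presses on something with over 40 N, if the wrist force passes 120 N, or if a joint passes its speed limit or range.

## Robot

A 6-joint arm with a two-finger parallel gripper is mounted at the origin on the work surface. World frame = base frame: x ahead of the robot, y to its left, z up, the work surface at z = 0. Lengths are in m, angles in rad, forces in N, time in s.
With the tool pointing down it reaches from about 0.3 to 0.875 m from the base axis. Payload 6.4 kg.
Tool frame: the origin (TCP) lies midway between the tips of the shut fingers; the grasp point (between the pads) lies 19 mm behind it; z points along the fingers, y is the line along which they close (so a half turn about z gives the same grasp; the last joint's range is limited). The gripper opens to 85 mm and grips with 20 to 120 N. Pads are 22 mm wide; open, the fingers measure 114 mm over their backs; the gripper's body (76 mm by 85 mm) begins 54 mm behind the grasp point. The pads swing forward as they close: fully open they stand 13 mm farther back than shut.
Start: joints at [-1.517, 0.181, 1.607, -0, 1.354, -0.206], TCP at [0.148, -0.556, 0.231] pointing down, gripper open.
Joint ranges: [-2.99, 2.99], [-0.89, 2.07], [0.3, 2.58], [-1.14, 4.28], [0, 2.63], [-3.12, 3.12]. Speed limits (rad/s): [2.57, 2.57, 3.01, 3.14, 3.14, 3.14].

## Interface

Orientations are given as a unit quaternion [w, x, y, z].
In Python, from bench import * gives the robot as it stands.
- The arm moves only by the tool play_rows, never from a script. Its argument "plan" is a list of rows, each a list of 3 entries, a list of its own where there are three numbers: the finger opening in mm, from 0 to 85.4, then the shift along the tool's x, y, z normalised to -1 to 1, where 1 is 40 cm, then the turn about the tool's z normalised to -1 to 1, where 1 is pi rad. A call has 1 to 10 rows; each row is the pose to reach, as a shift and turn from the pose commanded when the call began, along the tool's axes at that moment, turning the shorter way round; what a row does not reach only later rows make up. A row lasts 1/10 s, in which the tool goes at most 50 mm and 8.59 degrees, less where a joint would pass 70% of its speed; a pose out of reach is approached as far as the arm can. A call with a number of a shift or a turn outside -1 to 1 is refused whole. A call with a gripper value outside its range is refused whole. The fingers move at their own pace and stop on an object; the grip force is fixed at half the most. Time passes only in rows, so rows that repeat a pose let the fingers close. It gives the time, the measured TCP pose, the force, the opening and the grip force at its end, in the units of the state.
- get_obs(): the state, without advancing time (a new reading comes with each control period).
- camera(name): name is "scene" or "side" or "wrist"; returns a dict with "image" (420x560x3 uint8, red, green, blue), "range_z" (420x560 float32, m along the optical axis (not along the pixel's ray), 0 where there is no reading), "intrinsics" (3x3 intrinsics, pixels), "k1" (the pictures are not rectified: a ray, as slopes to the right and down, at radius r is drawn at 1 + k1 r^2 times it, then the intrinsics apply), "rvec" (rotation vector, rad) and "tvec" (3), from world to camera coordinates, as OpenCV has them; the wrist camera has in their place "T_tool_cam" (4x4, takes a point from camera to tool coordinates, whose origin is the TCP and whose axes are the flange's). Camera axes: x right, y down, z forward; pixel columns grow to the right and rows downward; lengths in m; the calibration is good to about 2 mm. A picture is of the moment at which its call begins: read the wrist's pose just before it.
- hand_in(): hands the job in; it is judged then, once.
Trained networks look in a picture, given as the dict that the camera call returned (one of the last four; its "shot" number tells which), for a name from the list of things; names that differ only in an ending like _2 or _b are one class to them, and where a whole thing is asked for, a point or a joint stands for the part that bears it (a point fixed in the world has none). Each returns a list of dicts, best first, with "conf" (0 to 1); they miss things now and then, are a little off and sometimes report something else, mostly with a low value. They report only what shows in the picture. A call takes as long as a camera call. They do not tell look-alikes from the thing itself.
- search_frame(picture, label): "rect" ([centre column, centre row, width, height] in pixels, round what is visible of it).
- masks_of(picture, label): "mask" (420x560 bool, what is visible of it) and "rect" ([centre column, centre row, width, height] in pixels, round what is visible of it).
The state is a dict: "time_s": time; "q": joint angles; "dq": joint speeds; "joint_efforts": joint torques, N m; "eef_pos": TCP position; "eef_rot": TCP orientation; "wrist_force": force on the tool from outside, world axes, zero at the start; "torque": the same for the moment, N m; "opening": opening from 0.0 (shut) to 1.0 (fully open); "grasp_force": force on a finger pad.
Only numpy, scipy, OpenCV 4.12 (cv2) and the standard library are available. Lean on these libraries where they do the work, as an engineer would, in place of code of your own. Each camera call takes 0.05 s, during which the arm holds its last target. There are 200 camera calls.

## Working session

There is one attempt and no reset: what is moved stays moved. The work goes in short steps, Python scripts to look and compute and a tool call to move; the robot and the scene stay as the last step left them, time stands still between calls to the robot, and variables do not carry over. Pictures are saved under pics/ and viewed, at most 10 in all, crops included, and the job is handed in when it is done.

Besides the shell and the picture viewer there is one more tool, called after "Request:" by a JSON object that holds its "fn" and its "kwargs". play_rows: Moves the arm, as the interface text tells. Its arguments: {"type":"object","properties":{"plan":{"type":"array","items":{"type":"array"}}},"required":["plan"]}

```bash
mkdir -p pics; ls; cat > h.py <<'E'
from bench import *
import numpy as np, cv2
from scipy.spatial.transform import Rotation as R
def extr(c, obs=None):
    # returns camera->world R,t
    if 'rvec' in c:
        Rc=R.from_rotvec(np.ravel(c['rvec'])).as_matrix(); t=np.ravel(c['tvec']); return Rc.T, -Rc.T@t
    w,x,y,z=obs['eef_rot']; T=np.eye(4); T[:3,:3]=R.from_quat([x,y,z,w]).as_matrix(); T[:3,3]=obs['eef_pos']
    M=T@np.array(c['T_tool_cam']); return M[:3,:3],M[:3,3]
def rays(c,uv):
    uv=np.asarray(uv,float).reshape(-1,1,2)
    K=np.array(c['intrinsics']); p=cv2.undistortPoints(uv,K,np.array([c['k1'],0,0,0.]))[:,0]
    return np.c_[p,np.ones(len(p))]
def onplane(c,uv,z,obs=None):
    Rc,t=extr(c,obs); d=rays(c,uv)@Rc.T
    return t+d*((z-t[2])/d[:,2])[:,None]
def bydepth(c,uv,obs=None):
    Rc,t=extr(c,obs); uv=np.asarray(uv).reshape(-1,2)
    z=np.array([c['range_z'][int(round(v)),int(round(u))] for u,v in uv])
    return t+(rays(c,uv)*z[:,None])@Rc.T
def cloud(c,mask,obs=None):
    v,u=np.nonzero(mask&(c['range_z']>0)); return bydepth(c,np.c_[u,v],obs)
def save(n,im): cv2.imwrite('pics/'+n+'.png',im[:,:,::-1])
E
python3 - <<'E'
from h import *
o=get_obs(); print(o['time_s'],o['eef_pos'],o['eef_rot'])
for n in('scene','side'):
    c=camera(n); save(n,c['image']); print(n,extr(c)[1])
    for l in('tray','stand','press','keeper','keeper_knob','mug','jar','mill','tray_red_end'):
        for d in masks_of(c,l):
            p=cloud(c,d['mask']); print(l,round(d['conf'],2),np.round(d['rect']),np.round(np.median(p,0),3) if len(p) else '')
E
```

```text
pics
0.0 [ 0.14770434 -0.55515879  0.23039707] [-8.39996356e-04  9.91576105e-01  1.29522651e-01  7.28758194e-05]
scene [ 1.22678998 -0.0030316   0.82093026]
tray 0.96 [181. 201.  26.  48.] [ 0.474 -0.316  0.01 ]
tray 0.93 [111. 211.  36.  49.] [ 0.515 -0.504  0.006]
tray 0.89 [244. 202.  16.  40.] [ 0.472 -0.139  0.004]
tray 0.65 [162. 159.  30.  25.] [ 0.277 -0.425  0.004]
stand 0.68 [180. 202.  55.  59.] [ 0.49  -0.304  0.004]
press 0.95 [390. 268. 170. 134.] [0.745 0.201 0.1  ]
keeper 0.55 [393. 215.  16.  15.] [0.532 0.27  0.031]
keeper_knob 0.47 [397. 214.  18.  16.] [0.531 0.272 0.033]
mug 0.88 [433. 168.  44.  47.] [0.384 0.387 0.06 ]
jar 0.96 [137. 263.  47.  63.] [ 0.741 -0.349  0.099]
mill 0.67 [194. 265.  28.  45.] [ 0.73  -0.228  0.067]
tray_red_end 0.81 [159. 158.  38.  29.] [ 0.276 -0.426  0.004]
tray_red_end 0.62 [112. 212.  38.  51.] [ 0.516 -0.504  0.006]
tray_red_end 0.61 [242. 204.  12.  34.] [ 0.472 -0.139  0.004]
tray_red_end 0.59 [180. 202.  30.  44.] [ 0.476 -0.315  0.01 ]
side [0.00898833 0.85340832 0.96214878]
tray 0.78 [312. 185.  38.  19.] [ 0.485 -0.31   0.009]
tray 0.53 [321. 156.  32.  17.] [ 0.532 -0.499  0.005]
stand 0.81 [309. 185.  46.  26.] [ 0.501 -0.276  0.003]
press 0.74 [185. 255. 152. 113.] [0.647 0.233 0.06 ]
keeper 0.59 [211. 289.  14.  17.] [0.52  0.283 0.023]
keeper_knob 0.45 [213. 286.  13.  18.] [0.52  0.282 0.032]
mug 0.8 [234. 336.  45.  49.] [0.365 0.392 0.054]
mill 0.57 [248. 169.  13.  33.] [ 0.704 -0.218  0.055]
tray_red_end 0.88 [300. 215.  36.  20.] [ 0.463 -0.137  0.004]
tray_red_end 0.64 [321. 156.  29.  16.] [ 0.533 -0.498  0.004]
tray_red_end 0.53 [312. 182.  36.  16.] [ 0.487 -0.311  0.009]
tray_red_end 0.46 [186. 252. 154. 112.] [0.647 0.233 0.06 ]
tray_red_end 0.25 [235. 336.  46.  49.] [0.365 0.392 0.055]
```

```bash
python3 - <<'E'
import cv2
a=cv2.imread('pics/scene.png'); 
cv2.imwrite('pics/scene2.png',cv2.resize(a[120:340,60:500],None,fx=1.8,fy=1.8,interpolation=cv2.INTER_CUBIC))
E
```

```text
(no output)
```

View pics/scene2.png

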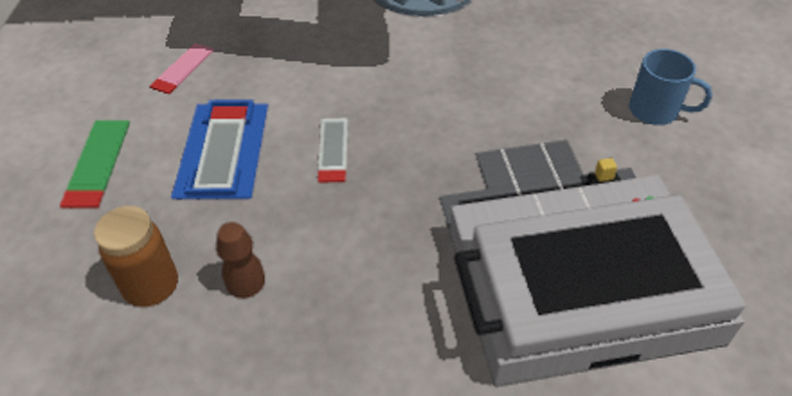

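The crop shows four tray-like things, in full-image pixels: pink (160,158), green (112,211), grey in the blue stand (181,201) and a small grey one (244,202). I choose the one in the stand; it is the larger grey one, with its red end towards the robot. The mouth's white lines are near (345,215) and (367,212), and the yellow knob is at (397,214).

```bash
python3 - <<'E'
from h import *
o=get_obs()
for n in('scene','side'):
    c=camera(n)
    for d in masks_of(c,'tray'):
        vs,us=np.nonzero(d['mask'])
        P=onplane(c,np.c_[us,vs],0.008)
        r=cv2.minAreaRect((P[:,:2]*1000).astype(np.float32)); print(n,round(d['conf'],2),np.round(r[0]),np.round(r[1]),round(r[2],1))
    hsv=cv2.cvtColor(c['image'],cv2.COLOR_RGB2HSV)
    y=cv2.inRange(hsv,(20,140,90),(35,255,255))>0
    P=cloud(c,y); P=P[(P[:,0]>.4)&(P[:,1]>0)]; t=P[P[:,2]>.042]; print('knob',len(P),t.mean(0) if len(t) else '',P.max(0),P.min(0))
    if n=='scene':
        L=np.array([[503,150],[522,193],[541,143],[563,188]])/1.8+[60,120]
        p=onplane(c,L,0.004); print(p.round(3)); print(np.degrees(np.arctan2(p[1]-p[0],p[3]-p[2]))); 
        for a,b in((0,1),(2,3)): e=p[b]-p[a]; print(np.degrees(np.arctan2(e[1],e[0])))
T=np.array(camera('wrist')['T_tool_cam']); print(T.round(3)); c=camera('wrist'); print(c['intrinsics'])
w,x,yy,z=o['eef_rot']; print(R.from_quat([x,yy,z,w]).as_matrix().round(3))
E
```

```text
scene 0.95 [ 467. -316.] [173.  56.] 1.8
scene 0.92 [ 510. -502.] [180.  60.] 1.3
scene 0.8 [ 474. -140.] [130.  41.] 4.8
scene 0.72 [ 284. -423.] [ 42. 132.] 68.2
knob 101 [0.52957905 0.27280258 0.0458243 ] [0.53752705 0.2874717  0.04853577] [0.52110834 0.26163351 0.02016548]
[[0.465 0.132 0.004]
 [0.552 0.154 0.004]
 [0.449 0.193 0.004]
 [0.541 0.216 0.004]]
[ 43.30100465  43.93975075 -45.        ]
14.404975245850164
14.099796263847914
side 0.77 [ 466. -131.] [136.  52.] 1.3
side 0.64 [ 533. -495.] [117.  70.] 3.6
side 0.6 [ 489. -310.] [ 73. 144.] 86.8
side 0.41 [ 487. -309.] [171. 126.] 2.5
knob 100 [0.52424609 0.27531929 0.04509069] [0.55960561 0.28801356 0.04839399] [0.51405758 0.23203017 0.00080157]
[[-0.001 -0.947 -0.321  0.083]
 [ 1.    -0.001  0.    -0.001]
 [-0.001 -0.321  0.947 -0.142]
 [ 0.     0.     0.     1.   ]]
[[314.60249255   0.         276.27323327]
 [  0.         314.60249255 213.2159283 ]
 [  0.           0.           1.        ]]
[[ 0.966  0.257  0.   ]
 [ 0.257 -0.966 -0.   ]
 [ 0.     0.    -1.   ]]
```

Request:
{"fn": "play_rows", "kwargs": {"plan": [[85,[1.0,-0.353,0.0],0.073],[85,[1.0,-0.353,0.0],0.073],[85,[1.0,-0.353,0.0],0.073],[85,[1.0,-0.353,0.0],0.073],[85,[1.0,-0.353,0.0],0.073],[85,[1.0,-0.353,0.0],0.073],[85,[1.0,-0.353,0.0],0.073],[85,[1.0,-0.353,0.0],0.073],[85,[1.0,-0.353,0.0],0.073],[85,[1.0,-0.353,0.0],0.073]]}}

```text
time_s: 2.3
eef_pos: [0.5006, -0.3139, 0.2312]
eef_rot: [-0.0, 1.0, 0.018, 0.0]
wrist_force: [-0.6, -0.2, -0.6]
opening: 0.996
grasp_force: 0.0
```

```bash
python3 - <<'E'
from h import *
o=get_obs(); print(o['eef_pos'],o['dq'].round(3) if hasattr(o['dq'],'round') else o['dq'])
c=camera('wrist'); save('w1',c['image'])
w,x,y,z=o['eef_rot']; print(R.from_quat([x,y,z,w]).as_matrix().round(3))
for l in('tray','stand'):
  for d in masks_of(c,l):
    vs,us=np.nonzero(d['mask']); P=cloud(c,d['mask'],o); print(l,d['conf'],np.round(d['rect']),'z',np.percentile(P[:,2],[5,50,95]).round(4))
    Q=onplane(c,np.c_[us,vs],0.01 if l=='tray' else .004,o); r=cv2.minAreaRect((Q[:,:2]*1000).astype(np.float32)); print(np.round(r[0],1),np.round(r[1],1),r[2])
E
```

```text
[ 0.50055155 -0.31389519  0.23121786] [-0.065 -0.015  0.027 -0.032  0.002 -0.044]
[[ 0.999  0.035  0.001]
 [ 0.035 -0.999  0.001]
 [ 0.001 -0.001 -1.   ]]
tray 0.83 [438. 176.  69. 150.] z [0.0041 0.0057 0.007 ]
[ 505.7 -502.2] [177.9  59. ] 1.9241892099380493
tray 0.78 [131. 198.  52. 106.] z [0.0023 0.004  0.0053]
[ 469.7 -141.5] [133.7  45.2] 2.199115753173828
tray 0.73 [280. 198.  48. 143.] z [0.0083 0.0097 0.011 ]
[ 471.1 -314.9] [181.2  57.5] 1.9737169742584229
tray 0.63 [345. 332.  54.  74.] z [0.0021 0.0038 0.0049]
[ 283.1 -423. ] [ 43.3 130.3] 67.38555908203125
stand 0.71 [277. 197. 104. 159.] z [0.0023 0.0037 0.0157]
[ 468.7 -315.3] [207.3 120.6] 1.9438598155975342
```

View pics/w1.png

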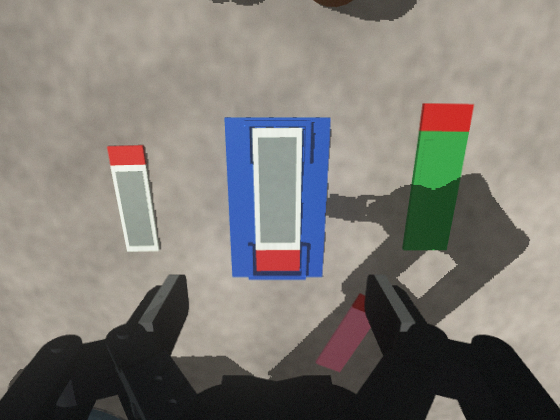

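The wrist view confirms it: the grey tray in the stand at (280,198), red end at (278,260), green at (438,176), small grey at (131,198), pink at (345,332). Its top is at z≈9.7 mm and two views agree on its position. Going down to grasp its middle.

Request:
{"fn": "play_rows", "kwargs": {"plan": [[85,[-0.075,0.0,0.12],0],[85,[-0.075,0.0,0.24],0],[85,[-0.075,0.0,0.36],0],[85,[-0.075,0.0,0.46],0],[85,[-0.075,0.0,0.52],0],[85,[-0.075,0.0,0.55],0],[85,[-0.075,0.0,0.565],0],[85,[-0.075,0.0,0.565],0]]}}

```text
time_s: 3.25
eef_pos: [0.4679, -0.3183, 0.0057]
eef_rot: [0.0, 1.0, 0.015, 0.0]
wrist_force: [-0.6, -0.4, 0.4]
opening: 0.99
grasp_force: 0.0
```

```bash
python3 - <<'E'
from h import *
o=get_obs(); print(o['eef_pos'],o['wrist_force'])
c=camera('wrist'); save('w2',c['image'])
E
```

```text
[ 0.46787801 -0.31828716  0.00567272] [-0.57278173 -0.37220562  0.42156733]
```

View pics/w2.png

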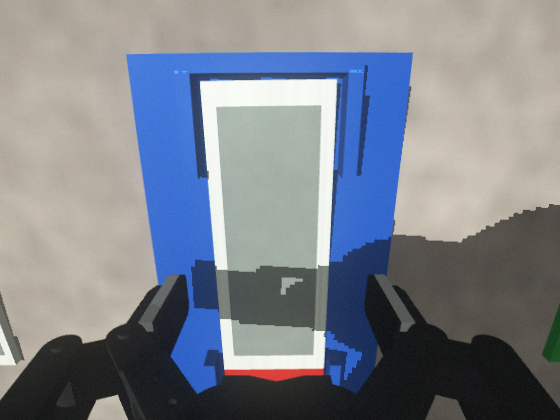

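The tray lies centred between the fingers (tray edges at columns 217–330, fingertips at 187 and 365), with no contact. Closing and lifting.

Request:
{"fn": "play_rows", "kwargs": {"plan": [[70,[0,0,0.008],0],[60,[0,0,0.008],0],[50,[0,0,0.008],0],[45,[0,0,0.008],0],[45,[0,0,0.008],0],[45,[0,0,0.008],0],[45,[0,0,0.008],0]]}}

```text
time_s: 4.0
eef_pos: [0.4686, -0.3179, 0.0037]
eef_rot: [0.001, 1.0, 0.015, 0.0]
wrist_force: [-2.2, 1.0, 7.9]
opening: 0.618
grasp_force: 61.2
```

Request:
{"fn": "play_rows", "kwargs": {"plan": [[45,[0,0,-0.03],0],[45,[0,0,-0.08],0],[45,[0,0,-0.17],0],[45,[0,0,-0.28],0],[45,[0,0,-0.4],0],[45,[0,0,-0.4],0]]}}

```text
time_s: 4.6
eef_pos: [0.4717, -0.3208, 0.1709]
eef_rot: [0.005, 1.0, 0.015, 0.005]
wrist_force: [1.3, -1.0, -0.7]
opening: 0.614
grasp_force: 63.1
```

```bash
python3 - <<'E'
from h import *
o=get_obs(); print(o['eef_pos'],o['eef_rot'],o['wrist_force'],o['opening'],o['grasp_force'])
c=camera('wrist'); save('w3',c['image'])
c=camera('side')
for d in masks_of(c,'tray'): print(d['conf'],d['rect'],np.median(cloud(c,d['mask']),0))
E
```

```text
[ 0.47170697 -0.32076618  0.17089989] [0.00529437 0.99985367 0.01548332 0.00498757] [ 1.31478563 -1.04596155 -0.74658267] 0.6144444108478972 63.13572878949344
0.84 [311.6, 146.0, 35.2, 20.0] [ 0.51685536 -0.31058105  0.17270703]
0.75 [297.8, 212.9, 41.8, 21.5] [ 0.4664524  -0.13689503  0.00345735]
0.65 [317.4, 157.2, 23.5, 17.1] [ 0.5411724  -0.49463953  0.00462467]
```

View pics/w3.png

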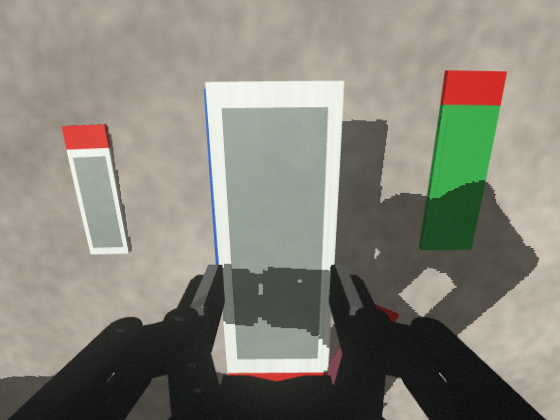

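The tray is held square between the pads (centre column 275) with about 63 N of grip. Moving to in front of the press.

Request:
{"fn": "play_rows", "kwargs": {"plan": [[45,[-0.146,-1.0,0],-0.069],[45,[-0.146,-1.0,0],-0.069],[45,[-0.146,-1.0,0],-0.069],[45,[-0.146,-1.0,0],-0.069],[45,[-0.146,-1.0,0],-0.069],[45,[-0.146,-1.0,0],-0.069],[45,[-0.146,-1.0,0],-0.069],[45,[-0.146,-1.0,0],-0.069],[45,[-0.146,-1.0,0],-0.069],[45,[-0.146,-1.0,0],-0.069]]}}

```text
time_s: 5.75
eef_pos: [0.3959, 0.0819, 0.1607]
eef_rot: [-0.0, 0.992, 0.125, -0.002]
wrist_force: [1.0, -0.5, -1.0]
opening: 0.616
grasp_force: 63.3
```

Request:
{"fn": "play_rows", "kwargs": {"plan": [[45,[-0.05,-0.16,0],0],[45,[-0.05,-0.16,0],0],[45,[-0.05,-0.16,0],0],[45,[-0.05,-0.16,0],0]]}}

```text
time_s: 6.15
eef_pos: [0.3629, 0.1365, 0.1617]
eef_rot: [0.0, 0.992, 0.123, -0.0]
wrist_force: [0.6, -0.2, -0.5]
opening: 0.62
grasp_force: 63.4
```

```bash
python3 - <<'E'
from h import *
import pickle
o=get_obs(); print(o['time_s'],o['eef_pos'],o['eef_rot'],np.abs(o['dq']).max(),o['grasp_force'])
c=camera('wrist'); save('w4',c['image']); pickle.dump((o,c),open('w4.pkl','wb'))
E
```

```text
6.15 [0.36287143 0.1365245  0.16168255] [ 3.27521739e-04  9.92426525e-01  1.22838899e-01 -2.99307443e-04] 0.012690524015313195 63.37071622721851
```

View pics/w4.png

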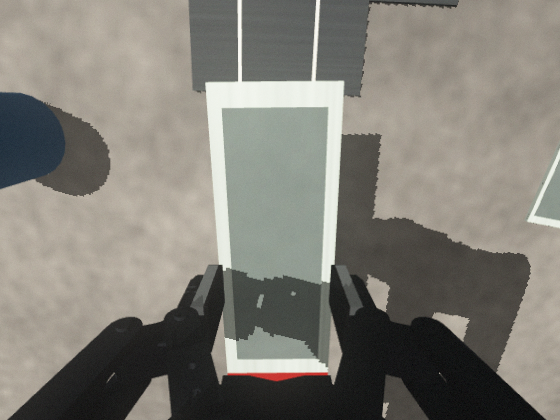

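The wrist view shows the sill lines at columns 240 and 318 (rows 0–80), the sill's front edge at about row 92, and the tray nose at row 81. Fitting these.

```bash
cat > fit.py <<'E'
from h import *
def yaw_of(o): w,x,y,z=o['eef_rot']; X=R.from_quat([x,y,z,w]).as_matrix()[:,0]; return np.arctan2(X[1],X[0])
def lines(o,c,seeds,rows,z=0.004):
    """seeds: start columns at rows[0]; returns world pts fits: point at mean, angle"""
    g=c['image'].astype(float).min(2); out=[]
    for s in seeds:
        uv=[]; u=s
        for r in rows:
            lo=int(u)-7; w=g[r,lo:lo+15]; w=np.clip(w-np.median(w)-25,0,None)
            if w.sum()<30: continue
            u=(w*np.arange(lo,lo+15)).sum()/w.sum(); uv.append((u,r))
        P=onplane(c,uv,z,o)[:,:2]; vx,vy,x0,y0=cv2.fitLine((P*1000).astype(np.float32),cv2.DIST_HUBER,0,.01,.01).ravel()
        if vx<0: vx,vy=-vx,-vy
        out.append((np.array([x0,y0])/1000,np.arctan2(vy,vx),len(uv)))
    return out
E
python3 - <<'E'
from fit import *
import pickle
o,c=pickle.load(open('w4.pkl','rb'))
L=lines(o,c,[240,318],range(75,3,-1)); print([(p.round(4),np.degrees(a),n) for p,a,n in L],'tool yaw',np.degrees(yaw_of(o)))
a=np.mean([l[1] for l in L]); d=np.array([np.cos(a),np.sin(a)]); n=np.array([-d[1],d[0]])
q=[l[0]@n for l in L]; print('sep',q[0]-q[1]); off=np.mean(q)
g=c['image'].astype(float).mean(2)
E_=[]
for cols in(range(193,203),range(350,357)):
    for u in cols:
        k=np.argmax(np.diff(cv2.GaussianBlur(g,(1,5),0)[80:105,u]))+80.5; E_.append((u,k))
P=onplane(c,E_,0.002,o)[:,:2]; print('edge along',np.round(P@d,4))
e=np.median(P@d); org=(e+.140)*d+off*n; print('press org by edge',org, 'yaw',np.degrees(a))
# depth of sill
m=np.zeros((420,560),bool); m[10:70,250:310]=1; print('sill z',np.median(cloud(c,m,o)[:,2]))
# tray in hand: top corners via depth
t=np.zeros((420,560),bool); t[115:255,225:325]=1; C=cloud(c,t,o); A=np.c_[C[:,:2],np.ones(len(C))]; s=np.linalg.lstsq(A,C[:,2],rcond=None)[0]; print('tray top z at TCP',s@[*o['eef_pos'][:2],1],'slope',s[:2])
zt=s@[*o['eef_pos'][:2],1]
for r in(100,150,200,250):
    w=c['image'][r].astype(int); br=w.min(1)>205; us=np.nonzero(br[190:360])[0]+190; pr=onplane(c,[(us[0],r),(us[-1],r)],zt,o)[:,:2]; print(r,us[0],us[-1],(pr@n-off).round(4),(pr@d-org@d).round(4),)
pr=onplane(c,[(240,80.5),(310,80.5)],zt,o)[:,:2]; print('nose x in press',pr@d-org@d)
print('tcp in press',o['eef_pos'][:2]@d-org@d,o['eef_pos'][:2]@n-off)
E
```

```text
[(array([0.4909, 0.2019], dtype=float32), np.float32(12.434696), 72), (array([0.5046, 0.1384], dtype=float32), np.float32(12.458341), 72)] tool yaw 14.111934247242433
sep 0.06497405
edge along [0.4792 0.4783 0.4784 0.4775 0.4775 0.4767 0.4767 0.4768 0.4785 0.4776
 0.4772 0.4772 0.4772 0.4764 0.4781 0.4782 0.4773]
press org by edge [0.59031504 0.19061297] yaw 12.446518
sill z 0.003479655040847851
tray top z at TCP 0.16772555255791738 slope [-0.0014874  -0.00045191]
100 207 342 [ 0.0279 -0.0272] [-0.1493 -0.1477]
150 211 339 [ 0.027  -0.0278] [-0.1695 -0.168 ]
200 214 336 [ 0.0265 -0.0285] [-0.1918 -0.1903]
250 218 334 [ 0.0255 -0.0297] [-0.2166 -0.2151]
nose x in press [-0.14152578 -0.1407349 ]
tcp in press -0.233755729463902 -0.0037967484095973586
```

Request:
{"fn": "play_rows", "kwargs": {"plan": [[45,[0.1,0,0.06],0.0105],[45,[0.2,0,0.14],0.0105],[45,[0.254,0,0.24],0.0105],[45,[0.254,0,0.31],0.0105],[45,[0.254,0,0.35],0.0105],[45,[0.254,0,0.36],0.0105],[45,[0.254,0,0.36],0.0105],[45,[0.254,0,0.36],0.0105]]}}

```text
time_s: 7.0
eef_pos: [0.4622, 0.1621, 0.0191]
eef_rot: [0.0, 0.994, 0.106, 0.001]
wrist_force: [-0.1, 0.2, -0.7]
opening: 0.618
grasp_force: 63.4
```

```bash
python3 - <<'E'
from h import *
import pickle
o=get_obs(); print(o['time_s'],o['eef_pos'],o['eef_rot'],o['wrist_force'],o['grasp_force'])
c=camera('wrist'); save('w5',c['image']); pickle.dump((o,c),open('w5.pkl','wb'))
E
```

```text
7.0 [0.46221034 0.16206898 0.01905599] [5.31551693e-05 9.94320788e-01 1.06420526e-01 9.16464713e-04] [-0.08467079  0.21308557 -0.68172433] 63.38233491405845
```

View pics/w5.png

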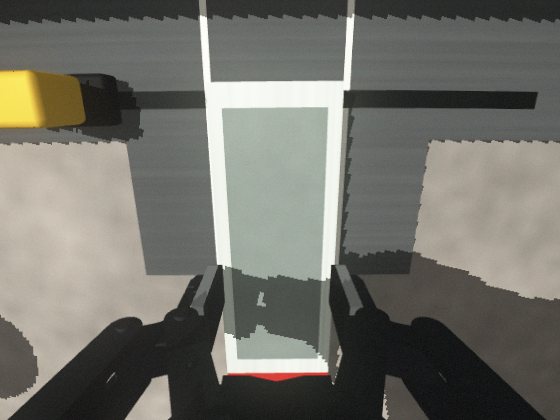

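Tray nose at row 81, lines at columns 207 and 345 at row 75, keeper slot at row 100, knob at the left (40,98).

```bash
python3 - <<'E'
from fit import *
import pickle
o,c=pickle.load(open('w5.pkl','rb'))
L=lines(o,c,[207,347],range(76,22,-1)); print([(p.round(4),np.degrees(a),n) for p,a,n in L],'tool yaw',np.degrees(yaw_of(o)))
a=np.mean([l[1] for l in L]); d=np.array([np.cos(a),np.sin(a)]); n=np.array([-d[1],d[0]])
q=[l[0]@n for l in L]; off=np.mean(q); print('sep',q[0]-q[1])
# slot at keeper x=-46
g=c['image'].astype(float).mean(2); S=[]
for u in range(380,520,10):
    col=g[85:115,u]; w=np.clip(np.median(col)-20-col,0,None); S.append((u,85+(w*np.arange(30)).sum()/w.sum()))
P=onplane(c,S,0.004,o)[:,:2]; print('slot',np.round(P@d,4),'perp angle',np.degrees(np.arctan2(*(P[0]-P[-1])[::-1]))-90)
ed=[(u,np.argmax(np.diff(g[255:290,u]))+255.5) for u in range(155,185,5)]; print('edge',[x[1] for x in ed],np.round(onplane(c,ed,.002,o)[:,:2]@d,4))
f=np.median(P@d)+.046; org=f*d+off*n; print('org by slot',org,'by edge',np.median(onplane(c,ed,.002,o)[:,:2]@d)+.14, f)
zt=o['eef_pos'][2]+.006
for r in(90,130,170,210,250):
    w=c['image'][r].astype(int); br=w.min(1)>205; us=np.nonzero(br[190:352])[0]+190; pr=onplane(c,[(us[0],r),(us[-1],r)],zt,o)[:,:2]; print(r,us[0],us[-1],(pr@n-off).round(4),(pr@d-f).round(4))
print('nose',onplane(c,[(240,80.5),(310,80.5)],zt,o)[:,:2]@d-f,'tcp',o['eef_pos'][:2]@d-f,o['eef_pos'][:2]@n-off)
hs=cv2.cvtColor(c['image'],cv2.COLOR_RGB2HSV); k=cv2.inRange(hs,(20,140,90),(35,255,255))>0; C=cloud(c,k,o); t=C[C[:,2]>.044]; print('knob z',C[:,2].max(),'x',[(t[:,:2]@d-f).min(),(t[:,:2]@d-f).max()],'y',(t[:,:2]@n-off).min(),(t[:,:2]@n-off).max())
E
```

```text
[(array([0.5632, 0.218 ], dtype=float32), np.float32(12.307767), 54), (array([0.5739, 0.1538], dtype=float32), np.float32(12.21932), 54)] tool yaw 12.21805137961316
sep 0.064940155
slot [nan nan nan nan nan nan nan nan nan nan nan nan nan nan] perp angle nan
edge [np.float64(274.5), np.float64(274.5), np.float64(274.5), np.float64(274.5), np.float64(274.5), np.float64(274.5)] [0.4776 0.4776 0.4776 0.4776 0.4776 0.4776]
org by slot [nan nan] by edge 0.617613336221636 nan
90 205 342 [ 0.0291 -0.0265] [nan nan]
130 208 341 [ 0.0289 -0.027 ] [nan nan]
170 210 338 [ 0.0292 -0.0268] [nan nan]
210 213 336 [ 0.0291 -0.027 ] [nan nan]
250 216 334 [ 0.029  -0.0272] [nan nan]
nose [nan nan] tcp nan -0.0007017798674222447
knob z 0.04864504250182376 x [np.float64(nan), np.float64(nan)] y 0.08288673268080576 0.10146554131928484<stdin>:10: RuntimeWarning: invalid value encountered in scalar divide
```

Request:
{"fn": "play_rows", "kwargs": {"plan": [[45,[0.03,0.0025,0.015],0],[45,[0.07,0.0025,0.027],0],[45,[0.11,0.0025,0.027],0],[45,[0.134,0.0025,0.027],0],[45,[0.134,0.0025,0.027],0],[45,[0.134,0.0025,0.033],0],[45,[0.134,0.0025,0.037],0],[45,[0.134,0.0025,0.037],0],[45,[0.134,0.0025,0.037],0]]}}

```text
time_s: 7.95
eef_pos: [0.5129, 0.173, 0.0038]
eef_rot: [0.0, 0.994, 0.107, -0.0]
wrist_force: [-3.3, 0.0, 5.0]
opening: 0.619
grasp_force: 64.4
```

Request:
{"fn": "play_rows", "kwargs": {"plan": [[55,[0,0,0],0],[65,[0,0,0],0],[75,[0,0,0],0],[85,[0,0,0],0],[85,[0,0,0],0],[85,[0,0,-0.04],0],[85,[0,0,-0.12],0],[85,[-0.1,0,-0.2],0],[85,[-0.15,0,-0.25],0],[85,[-0.15,0,-0.25],0]]}}

```text
time_s: 8.95
eef_pos: [0.4544, 0.1604, 0.1057]
eef_rot: [0.0, 0.994, 0.107, 0.002]
wrist_force: [-0.3, 0.9, -0.5]
opening: 0.995
grasp_force: 0.0
```

```bash
python3 - <<'E'
from h import *
import pickle
o=get_obs(); print(o['time_s'],o['eef_pos'],o['eef_rot'],o['wrist_force'],o['opening'])
c=camera('wrist'); save('w6',c['image']); pickle.dump((o,c),open('w6.pkl','wb'))
E
```

```text
8.95 [0.45443567 0.16038279 0.10573507] [3.93089857e-05 9.94244178e-01 1.07125197e-01 1.64492412e-03] [-0.28097513  0.92004391 -0.49909107] 0.9949602123178694
```

View pics/w6.png

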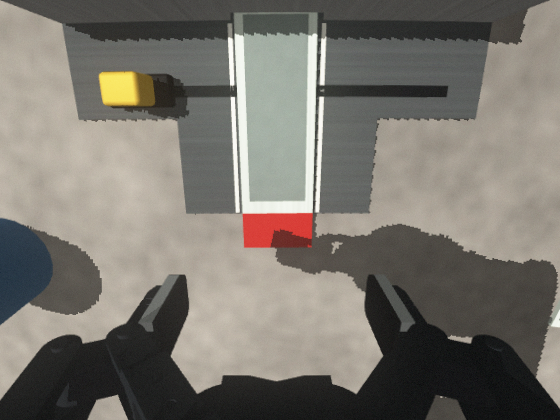

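The tray lies on the sill between the lines (columns 238–318), nose in the mouth, red end at rows 213–247, columns 243–313. Knob at (127,89). Measuring the red end for the second grasp.

```bash
python3 - <<'E'
from fit import *
import pickle
o,c=pickle.load(open('w6.pkl','rb')); a=yaw_of(o); d=np.array([np.cos(a),np.sin(a)]); n=np.array([-d[1],d[0]]); t=o['eef_pos'][:2]
hs=cv2.cvtColor(c['image'],cv2.COLOR_RGB2HSV); m=(hs[...,1]>150)&((hs[...,0]<8)|(hs[...,0]>172)); m[:200]=0; m[255:]=0
v,u=np.nonzero(m); P=onplane(c,np.c_[u,v],.010,o)[:,:2]; r=cv2.minAreaRect((P*1000).astype(np.float32)); print(r,'tool yaw',np.degrees(a)); q=np.array(r[0])/1000-t
print('red centre rel tool fwd,left',q@d,q@n)
L=lines(o,c,[320],range(195,100,-2))+lines(o,c,[236],range(195,110,-2)); print([(( p-t)@d,(p-t)@n,np.degrees(A),k) for p,A,k in L])
k=cv2.inRange(hs,(20,140,90),(35,255,255))>0; C=cloud(c,k,o); T=C[C[:,2]>.044]; q=T[:,:2]-t; print('knob top',C[:,2].max(),(q@d).min(),(q@d).max(),(q@n).min(),(q@n).max())
E
```

```text
((442.6522521972656, 157.8444061279297), (28.812711715698242, 55.692020416259766), 12.229435920715332) tool yaw 12.299301226836578
red centre rel tool fwd,left -0.012053686528844141 2.9963305387748548e-05
[(np.float64(0.01638455983977397), np.float64(-0.03108672814164495), np.float32(65.458534), 2), (np.float64(0.019739084190261134), np.float64(0.03056035714311789), np.float32(3.1140945), 2)]
knob top 0.04847114883725909 0.08432016568258342 0.10352463559767729 0.08413322482458843 0.10831250956448044
```

Request:
{"fn": "play_rows", "kwargs": {"plan": [[85,[-0.035,0,0.08],0],[85,[-0.035,0,0.16],0],[85,[-0.035,0,0.22],0],[85,[-0.035,0,0.247],0],[85,[-0.035,0,0.247],0],[65,[-0.035,0,0.247],0],[50,[-0.035,0,0.247],0],[45,[-0.035,0,0.247],0],[45,[-0.035,0,0.247],0],[45,[-0.035,0,0.247],0]]}}

```text
time_s: 10.0
eef_pos: [0.443, 0.1582, 0.0068]
eef_rot: [-0.0, 0.994, 0.107, 0.002]
wrist_force: [-2.7, 3.6, 12.8]
opening: 0.529
grasp_force: 9.9
```

```bash
python3 - <<'E'
from h import *
o=get_obs(); print(o['eef_pos'],o['opening'],o['grasp_force'],o['wrist_force'])
c=camera('wrist'); a=c['image']
s=camera('side'); b=cv2.resize(s['image'][200:330,160:360],(560,364)); save('w7',np.vstack([a[150:],b])[:, :])
E
```

```text
[0.44302014 0.15817146 0.00682564] 0.5292283722561394 9.924620278179646 [-2.65691605  3.64244931 12.75244295]
```

View pics/w7.png

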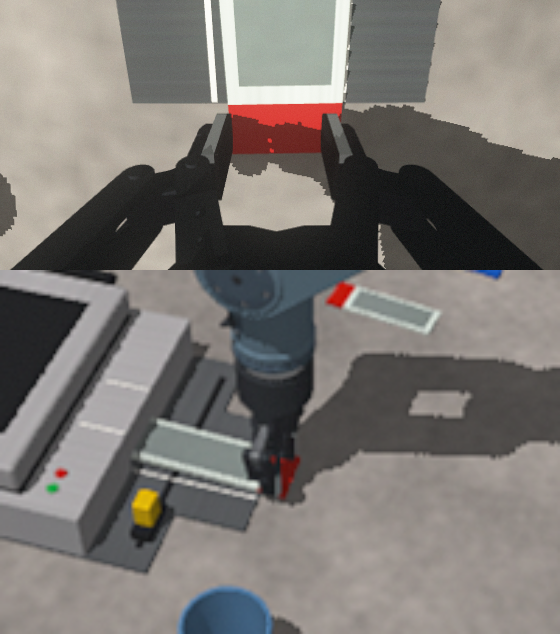

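The fingers closed onto the tray's top rather than its sides: red end at rows 103–153 between and under the tips at columns 222 and 332. They need to be about 6 mm lower, so I'll open and try again.

Request:
{"fn": "play_rows", "kwargs": {"plan": [[55,[0,0,-0.02],0],[75,[0,0,-0.03],0],[85,[0,0,-0.03],0],[85,[0,0,-0.01],0],[85,[0,0,0.015],0],[70,[0,0,0.015],0],[55,[0,0,0.015],0],[45,[0,0,0.015],0],[45,[0,0,0.015],0],[45,[0,0,0.015],0]]}}

```text
time_s: 11.1
eef_pos: [0.4412, 0.1574, -0.0015]
eef_rot: [-0.0, 0.994, 0.107, 0.0]
wrist_force: [-0.6, 0.3, -1.2]
opening: 0.63
grasp_force: 62.9
```

Request:
{"fn": "play_rows", "kwargs": {"plan": [[45,[0,0,-0.007],0],[45,[0,0,-0.007],0],[45,[0.03,0,-0.007],0],[45,[0.08,0,-0.007],0],[45,[0.13,0,-0.007],0],[45,[0.18,0,-0.007],0],[45,[0.23,0,-0.007],0],[45,[0.27,0,-0.007],0],[45,[0.3,0,-0.007],0],[45,[0.3,0,-0.007],0]]}}

```text
time_s: 12.1
eef_pos: [0.561, 0.1831, 0.0016]
eef_rot: [-0.0, 0.994, 0.107, 0.001]
wrist_force: [0.8, 0.3, -0.9]
opening: 0.631
grasp_force: 63.1
```

Request:
{"fn": "play_rows", "kwargs": {"plan": [[45,[0.01,0,0],0],[45,[0.02,0,0],0],[45,[0.028,0,0],0],[45,[0.03,0,0],0]]}}

```text
time_s: 12.5
eef_pos: [0.5705, 0.1854, 0.0014]
eef_rot: [0.0, 0.994, 0.107, 0.0]
wrist_force: [0.0, 0.2, -0.8]
opening: 0.633
grasp_force: 63.1
```

Request:
{"fn": "play_rows", "kwargs": {"plan": [[45,[0.004,0,0],0],[45,[0.006,0,0],0],[45,[0.006,0,0],0]]}}

```text
time_s: 12.8
eef_pos: [0.5726, 0.1859, 0.0013]
eef_rot: [0.0, 0.994, 0.107, 0.0]
wrist_force: [-0.3, -0.4, -0.7]
opening: 0.632
grasp_force: 63.1
```

Request:
{"fn": "play_rows", "kwargs": {"plan": [[45,[0.003,0,0],0],[45,[0.005,0,0],0],[45,[0.005,0,0],0]]}}

```text
time_s: 13.1
eef_pos: [0.5734, 0.1861, 0.0007]
eef_rot: [0.0, 0.994, 0.107, -0.001]
wrist_force: [-5.1, -1.6, -1.1]
opening: 0.631
grasp_force: 63.2
```

Request:
{"fn": "play_rows", "kwargs": {"plan": [[45,[0.003,0,0],0],[45,[0.005,0,0],0],[45,[0.005,0,0],0]]}}

```text
time_s: 13.4
eef_pos: [0.5735, 0.1862, 0.0005]
eef_rot: [0.0, 0.994, 0.107, -0.003]
wrist_force: [-11.1, -2.6, 5.1]
opening: 0.628
grasp_force: 66.1
```

Contact force is building with no further motion and the position matches home (TCP at press x ≈ −17.5 mm). Releasing and looking.

Request:
{"fn": "play_rows", "kwargs": {"plan": [[55,[0,0,0],0],[65,[0,0,0],0],[75,[0,0,0],0],[80,[0,0,0],0],[80,[0,0,-0.06],0],[85,[-0.03,0,-0.16],0],[85,[-0.12,0,-0.25],0],[85,[-0.2,0,-0.25],0],[85,[-0.2,0,-0.25],0]]}}

```text
time_s: 14.3
eef_pos: [0.4955, 0.1697, 0.1021]
eef_rot: [-0.0, 0.994, 0.107, -0.0]
wrist_force: [-0.6, 0.1, -0.5]
opening: 0.994
grasp_force: 0.0
```

```bash
python3 - <<'E'
from fit import *
o=get_obs(); print(o['time_s'],o['eef_pos'],o['eef_rot'],o['opening'])
c=camera('wrist'); save('w8',c['image'])
a=yaw_of(o); d=np.array([np.cos(a),np.sin(a)]); n=np.array([-d[1],d[0]]); t=o['eef_pos'][:2]
hs=cv2.cvtColor(c['image'],cv2.COLOR_RGB2HSV); m=(hs[...,1]>150)&((hs[...,0]<8)|(hs[...,0]>172)); m[:,:200]=0; m[:,360:]=0
_,lab,st,ce=cv2.connectedComponentsWithStats(m.astype(np.uint8)); i=1+np.argmax(st[1:,4]); print(st[i])
v,u=np.nonzero(lab==i); P=onplane(c,np.c_[u,v],.010,o)[:,:2]; r=cv2.minAreaRect((P*1000).astype(np.float32)); print(r,'press x range',(P@d).min()-.6176,(P@d).max()-.6176,'yaw',np.degrees(a),'left',np.array(r[0])/1000@n-t@n)
k=cv2.inRange(hs,(20,140,90),(35,255,255))>0; C=cloud(c,k,o); T=C[C[:,2]>.044]; q=T[:,:2]-t; print('knob top',C[:,2].max(),(q@d).min(),(q@d).max(),(q@n).min(),(q@n).max())
E
```

```text
14.3 [0.49551824 0.16967575 0.10207196] [-3.46054055e-05  9.94241812e-01  1.07159606e-01 -1.91731760e-04] 0.9938101757165821
[ 238   86   80   44 2785]
((575.3795166015625, 187.40927124023438), (29.070955276489258, 56.19466781616211), 12.32426929473877) press x range -0.030030759629799064 -0.0009563166917047061 yaw 12.303211420055622 left 0.0003089964744052709
knob top 0.048342273138526015 0.042266926792198664 0.06211330883018342 0.08358776041049103 0.10775788934072035
```

View pics/w8.png

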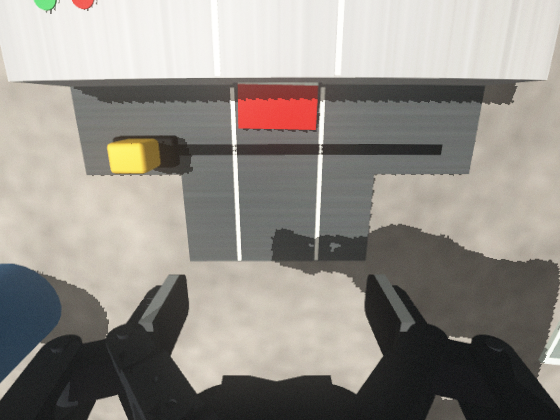

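The tray is home: the red end (rows 86–129, columns 238–318) spans press x = −30 to −1 mm. The keeper slot is clear at row 150 and the knob is at (134,155), with about 90 mm to slide. I'll grip the knob.

Request:
{"fn": "play_rows", "kwargs": {"plan": [[85,[0.06,-0.11,0],0],[85,[0.13,-0.239,0],0],[85,[0.13,-0.239,0.02],0],[85,[0.13,-0.239,0.1],0],[85,[0.13,-0.239,0.17],0],[85,[0.13,-0.239,0.19],0],[60,[0.13,-0.239,0.19],0],[35,[0.13,-0.239,0.19],0],[15,[0.13,-0.239,0.19],0],[15,[0.13,-0.239,0.19],0]]}}

```text
time_s: 15.35
eef_pos: [0.53, 0.2744, 0.0268]
eef_rot: [-0.0, 0.994, 0.107, 0.001]
wrist_force: [-0.3, -0.4, 0.6]
opening: 0.329
grasp_force: 0.0
```

Request:
{"fn": "play_rows", "kwargs": {"plan": [[15,[0,0,0],0],[15,[0,0,0],0],[15,[0,0,0],0],[15,[0,0,0],0]]}}

```text
time_s: 15.75
eef_pos: [0.5299, 0.2744, 0.027]
eef_rot: [-0.0, 0.994, 0.107, 0.001]
wrist_force: [-0.9, -1.1, 7.9]
opening: 0.263
grasp_force: 59.2
```

Request:
{"fn": "play_rows", "kwargs": {"plan": [[15,[0,0.02,0],0],[15,[0,0.05,0],0],[15,[0,0.085,0],0],[15,[0,0.12,0],0],[15,[0,0.155,0],0],[15,[0,0.185,0],0],[15,[0,0.205,0],0],[15,[0,0.21,0],0]]}}

```text
time_s: 16.55
eef_pos: [0.5482, 0.1918, 0.027]
eef_rot: [-0.0, 0.994, 0.106, 0.002]
wrist_force: [-1.3, 1.5, 6.2]
opening: 0.265
grasp_force: 59.3
```

Request:
{"fn": "play_rows", "kwargs": {"plan": [[15,[0,0.006,0],0],[15,[0,0.009,0],0],[15,[0,0.009,0],0]]}}

```text
time_s: 16.85
eef_pos: [0.5488, 0.1887, 0.027]
eef_rot: [-0.0, 0.994, 0.107, 0.002]
wrist_force: [-1.0, 0.5, 5.4]
opening: 0.263
grasp_force: 59.3
```

Request:
{"fn": "play_rows", "kwargs": {"plan": [[15,[0,0.005,0],0],[15,[0,0.0075,0],0],[15,[0,0.0075,0],0]]}}

```text
time_s: 17.15
eef_pos: [0.5494, 0.186, 0.027]
eef_rot: [-0.0, 0.994, 0.107, 0.002]
wrist_force: [-0.4, 1.0, 6.0]
opening: 0.264
grasp_force: 59.3
```

Request:
{"fn": "play_rows", "kwargs": {"plan": [[15,[0,0.004,0],0],[15,[0,0.0075,0],0],[15,[0,0.0075,0],0]]}}

```text
time_s: 17.45
eef_pos: [0.5495, 0.1856, 0.027]
eef_rot: [-0.002, 0.994, 0.107, 0.002]
wrist_force: [-2.2, 11.3, 5.7]
opening: 0.265
grasp_force: 59.5
```

The keeper is against its hard stop: 11 N and 91 mm of travel. Releasing and backing off.

Request:
{"fn": "play_rows", "kwargs": {"plan": [[15,[0,0.002,0],0],[15,[0,0.002,0],0],[30,[0,0.0,0],0],[45,[0,0.0,0],0],[65,[0,0.0,0],0],[65,[0,0,-0.03],0],[65,[0,0,-0.12],0],[65,[-0.1,0,-0.22],0],[65,[-0.2,0,-0.22],0],[65,[-0.2,0,-0.22],0]]}}

```text
time_s: 18.45
eef_pos: [0.465, 0.1651, 0.1135]
eef_rot: [0.0, 0.994, 0.107, -0.002]
wrist_force: [-0.6, 0.1, 0.4]
opening: 0.765
grasp_force: 0.0
```

```bash
python3 - <<'E'
from fit import *
o=get_obs(); print(o['time_s'],o['eef_pos'],o['wrist_force'],o['opening'])
c=camera('wrist'); s=camera('scene')
save('w9',np.vstack([c['image'][:300],cv2.resize(s['image'][130:330,90:470],(560,295))]))
a=yaw_of(o); d=np.array([np.cos(a),np.sin(a)]); n=np.array([-d[1],d[0]])
hs=cv2.cvtColor(c['image'],cv2.COLOR_RGB2HSV); k=cv2.inRange(hs,(20,140,90),(35,255,255))>0; C=cloud(c,k,o); T=C[C[:,2]>.044][:,:2]; m=(T.min(0)+T.max(0))/2
q=np.array([.5754,.1874]); print('knob x,y press',((T@d).min()+(T@d).max())/2-.6176,((T@n).min()+(T@n).max())/2-q@n)
E
```

```text
18.45 [0.46498978 0.16510374 0.11345763] [-0.64360929  0.14868094  0.39257252] 0.7646979612399901
knob x,y press -0.04515266033009058 0.004983209024983212
```

View pics/w9.png

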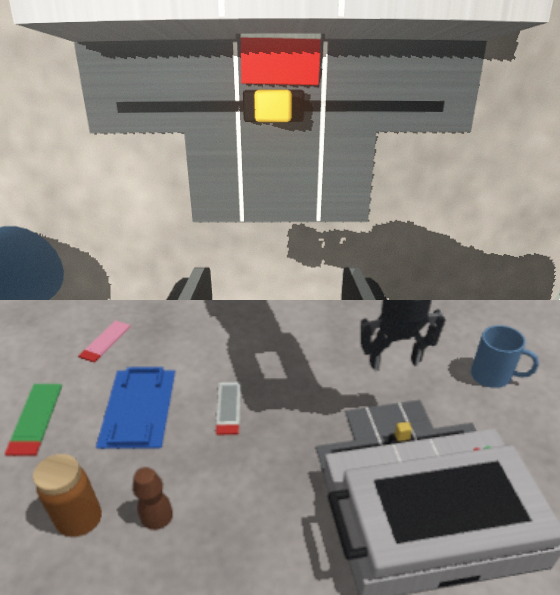

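The tray is home (red end at (280,62)) and the keeper is right behind it (knob at (272,106), press y = 5 mm, so about 0.105 of travel). The mug, jar and mill have not moved, and the arm is touching nothing.

```bash
python3 -c "
from bench import *
print(hand_in())"
```

```text
the job is handed in; nothing more can be done
None
```

The job is handed in: the tray is home against the stop and the keeper is fully across behind it, after one retried grip on the red end, with the mug, jar and mill left where they stood; robot time was about 18.5 s.

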